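# Crate the full-length gudgeon pins

### The job

Stand the two full-length gudgeon pins from the bench upright in empty cells of the divided crate, one pin to a cell, setting each down gently rather than dropping it. The shorter pin is a reject: leave it standing where it is, and leave the pins already in the crate in their cells and the loose piston where it is.

Things in the scene. Friction and masses are not known exactly. Their poses are not given: they have to be found in the camera images.
- crate: Low open wooden crate, 204 x 138 mm and 34 mm high, divided into 3 x 2 square cells 60 mm wide inside; walls and dividers 6 mm thick, cell floors 6 mm above the bench, cell centres 66 mm apart both ways. Fixed to the bench, at any yaw. Origin at the centre of its underside, x along its long side (3 cells), y along its short side (2 cells), z up.
- pin_a: Full-length steel gudgeon (piston) pin, a plain tube 24 mm across and 66 mm tall (grip it by the outside; its 14 mm bore counts as solid), 0.15 kg (may vary by a quarter), standing on end. Origin at the centre of its lower end, z along the pin (up). Starts on the bench.
- pin_b: Another full-length pin, the same as pin_a: 24 mm across, 66 mm tall, origin at the centre of its lower end, z up along the pin. Starts standing on the bench.
- pin_short: Reject: a pin of the same look and 24 mm diameter but only 48 mm tall (18 mm too short), standing on the bench among the full-length ones. Origin at the centre of its lower end, z up.
- pin_c: Full-length pin (24 x 66 mm) that already stands in cell 0 of the crate. Origin at the centre of its lower end, z up.
- pin_d: Full-length pin (24 x 66 mm) that already stands in cell 4 of the crate. Origin at the centre of its lower end, z up.
- piston: Loose aluminium piston, 83 mm across and 50 mm tall, open end up, a bystander on the far side of the crate from the pins. Origin at the centre of its underside. Fixed obstacles: a bench vice 150 mm tall to the left of the crate (x 0.30 to 0.53, y 0.12 to 0.33 m) and a punch post 280 mm tall at the right front of the bench, beyond the pins (x 0.33 to 0.46, y -0.63 to -0.50 m).
- cell0 (a point): Centre of the floor of crate cell 0 (-x, -y corner in the crate's frame, at x -66, y -33 mm from its origin, 6 mm above the bench). Taken by pin_c.
- cell1 (a point): Centre of the floor of crate cell 1 (middle of the -y row in the crate's frame, at x +0, y -33 mm from its origin, 6 mm above the bench). Empty at the start.
- cell2 (a point): Centre of the floor of crate cell 2 (+x, -y corner in the crate's frame, at x +66, y -33 mm from its origin, 6 mm above the bench). Empty at the start.
- cell3 (a point): Centre of the floor of crate cell 3 (-x, +y corner in the crate's frame, at x -66, y +33 mm from its origin, 6 mm above the bench). Empty at the start.
- cell4 (a point): Centre of the floor of crate cell 4 (middle of the +y row in the crate's frame, at x +0, y +33 mm from its origin, 6 mm above the bench). Taken by pin_d.
- cell5 (a point): Centre of the floor of crate cell 5 (+x, +y corner in the crate's frame, at x +66, y +33 mm from its origin, 6 mm above the bench). Empty at the start.

How it is judged:
By the outcome, as a careful person would: the job done as asked, in the order asked, and still so for the second after the job is handed in, with the robot touching nothing.
It also fails if it takes over 51 s, if anything falls off the work surface, if the arm or the gripper's body presses on something with over 40 N, if the wrist force passes 120 N, or if a joint passes its speed limit or range.

### The arm

A 7-joint arm with a two-finger parallel gripper is mounted at the origin on a cart in front of the work surface, level with it; the furniture and walls round the work are solid. World frame = base frame: x ahead of the robot, y to its left, z up, the work surface at z = 0. Lengths are in m, angles in rad, forces in N, time in s.
With the tool pointing down it reaches from about 0.425 to 0.825 m from the base axis. Payload 3.6 kg.
Tool frame: the origin (TCP) lies at the very end of the fingers, on their centre line; the grasp point (between the pads) lies 19 mm behind it; z points along the fingers, y is the line along which they close (so a half turn about z gives the same grasp; the last joint's range is limited). The gripper opens to 93 mm and grips with 3 to 60 N. Pads are 15 mm wide; open, the fingers measure 128 mm over their backs; the gripper's body (75 mm by 188 mm) begins 65 mm behind the grasp point.
Start: joints at [1.087, 0.615, -0.013, 1.423, 0.008, 1.103, -0.04], TCP at [0.287, -0.583, 0.219] pointing down, gripper open.
Joint ranges: [-3.12, 3.12], [-0.3, 2.06], [-1.34, 1.32], [0.26, 2.42], [-1.36, 4.5], [0.01, 1.98], [-2.84, 2.84]. Speed limits (rad/s): [2.79, 2.79, 3.14, 3.14, 3.14, 3.14, 3.14].

### API

Orientations are given as a unit quaternion [x, y, z, w].
In Python, from station import arm gives the robot as it stands.
- The arm moves only by the shell command python3 -m crank 'ROWS'. ROWS is JSON, one flat list of numbers, 7 for each row, row after row: the turn, a rotation vector about the tool's x, y, z in units of 6 degrees (1.0 is 6 degrees), then the shift along the tool's x, y, z in units of 30 mm (1.0 is 30 mm), then the opening, from 0 (shut) to 1 (fully open). A call has 1 to 12 rows; each row shifts and turns the commanded pose from where the row before left it, along the tool's axes as they then stand; what a row does not reach is not made up. A row lasts 1/10 s, in which the tool goes at most 50 mm and 8.59 degrees, less where a joint would pass 70% of its speed; a pose out of reach is approached as far as the arm can. A call is refused whole if a number of a shift passes 1 or a number of a turn 1, either way. A call with a gripper value outside its range is refused whole. The fingers move at their own pace and stop on an object; the grip force is fixed at half the most. Time passes only in rows, so rows that do not move let the fingers close. It gives the time, the measured TCP pose, the force, the opening and the grip force at its end, in the units of the state.
- arm.get_state(): the state, without advancing time (a new reading comes with each control period).
- arm.camera(name): name is "scene" or "top" or "wrist"; returns the picture (384x512x3 uint8, red, green, blue); there is no depth.
- arm.camera_params(name): a dict with "camera_matrix" (3x3 intrinsics, pixels), "pose" (4x4, takes a point from camera to world coordinates). Camera axes: x right, y up, looking along -z (the intrinsics and any distortion apply to the point x, -y, -z); pixel columns grow to the right and rows downward; lengths in m; the calibration is good to about 2 mm. A picture is of the moment at which its call begins: read the wrist's pose just before it. camera_params takes no time and is no camera call; for the wrist camera it gives the pose at the moment of the call.
- arm.hand_in(): hands the job in; it is judged then, once.
The state is a dict: "time": time; "qpos": joint angles; "joint_vel": joint speeds; "joint_torque": joint torques, N m; "tool_pos": TCP position; "orientation": TCP orientation; "contact_force": force on the tool from outside, world axes, zero at the start; "torque": the same for the moment, N m; "width": finger opening in m; "grip_force": force on a finger pad.
Only numpy, scipy, OpenCV 4.12 (cv2) and the standard library are available. Lean on these libraries where they do the work, as an engineer would, in place of code of your own. Each camera call takes 0.05 s, during which the arm holds its last target. There are 200 camera calls.

## Working session

There is one attempt and no reset: what is moved stays moved. The work goes in short steps, Python scripts to look and compute and a shell command to move; the robot and the scene stay as the last step left them, time stands still between calls to the robot, and variables do not carry over. Pictures are saved under pics/ and viewed, at most 10 in all, crops included, and the job is handed in when it is done.

```bash
mkdir -p pics; ls
python3 - <<'E'
from station import arm
import cv2,json
s=arm.get_state();print(s['time'],s['tool_pos'],s['orientation'],s['width'])
for n in("scene","top"):
    p=arm.camera_params(n);print(n,p)
    cv2.imwrite(f"pics/{n}0.png",cv2.resize(arm.camera(n)[:,:,::-1],(800,600),interpolation=cv2.INTER_CUBIC))
E
```

```text
pics
0.0 [ 0.28693151 -0.58234667  0.21750835] [ 9.73909441e-01  2.26933409e-01 -3.08565618e-04 -1.23866783e-03] 0.09281397337916036
scene {'camera_matrix': array([[459.03968991,   0.        , 245.89261037],
       [  0.        , 459.03968991, 184.86094678],
       [  0.        ,   0.        ,   1.        ]]), 'pose': array([[-0.50193269,  0.5197983 , -0.69128381, -0.17024906],
       [-0.86488796, -0.30690885,  0.39720999,  0.34748244],
       [-0.00569204,  0.79725572,  0.60361488,  0.71955127],
       [ 0.        ,  0.        ,  0.        ,  1.        ]])}
top {'camera_matrix': array([[442.13286733,   0.        , 255.5508038 ],
       [  0.        , 442.13286733, 193.68160438],
       [  0.        ,   0.        ,   1.        ]]), 'pose': array([[ 0.00884561,  0.98393687, -0.1782975 ,  0.35688188],
       [-0.99955246,  0.01379585,  0.02654328, -0.06220139],
       [ 0.02857668,  0.17798291,  0.98361855,  1.15775576],
       [ 0.        ,  0.        ,  0.        ,  1.        ]])}
```

View pics/scene0.png

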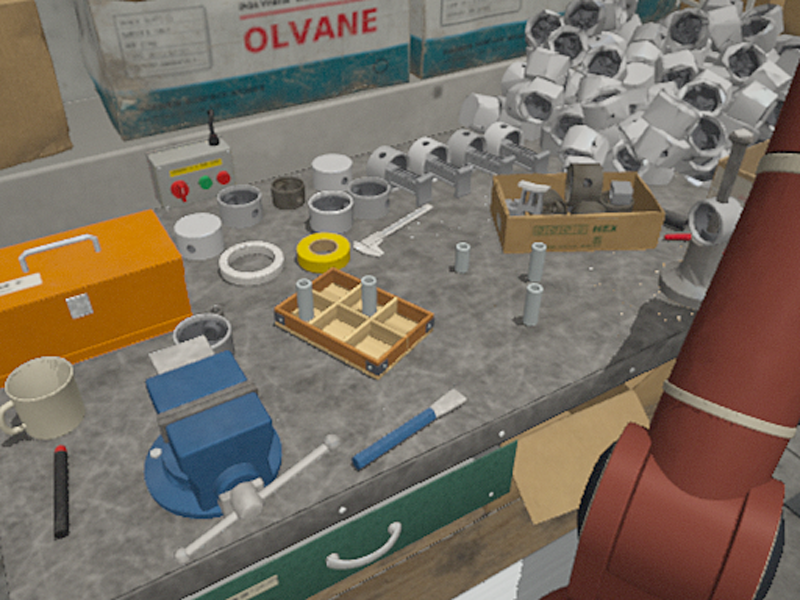

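View pics/top0.png

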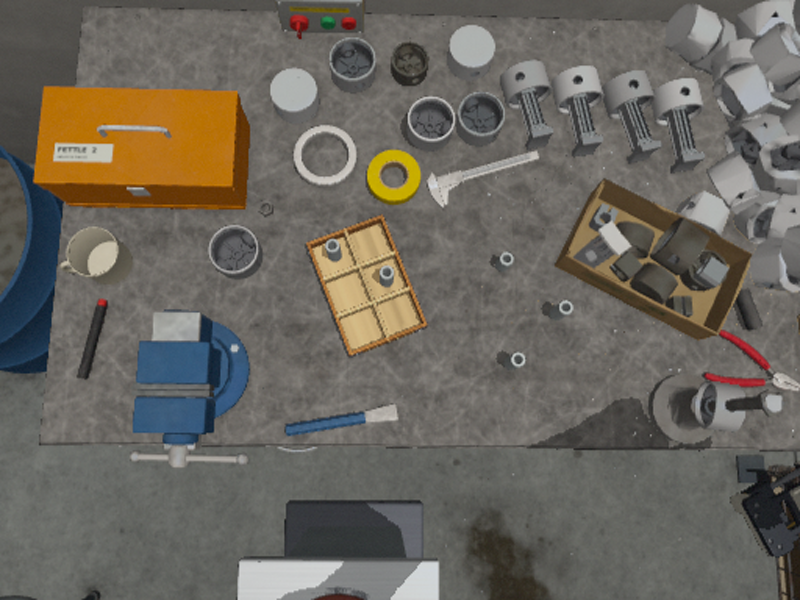

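The scene view shows three bench pins at about (462,257), (538,262) and (533,304); the first looks shortest. In the top view they are at (506,259), (565,307) and (517,359). The crate corners there are at about (307,245), (383,217), (426,325) and (350,354). I'll enlarge these areas to read them more closely.

Run:
```python
from station import arm
import cv2,numpy as np
# native-pixel windows (c0,r0), 100x75 native px at x8
W={"top":[(300,150),(190,140)],"scene":[(270,145),(170,165)]}
for n,ws in W.items():
    I=arm.camera(n)[:,:,::-1]; cv2.imwrite(f"pics/raw_{n}.png",I)
    tiles=[]
    for c,r in ws:
        w,h=(100,90)
        t=cv2.resize(I[r:r+h,c:c+w],None,fx=4,fy=4,interpolation=cv2.INTER_CUBIC)
        for k in range(0,w,10):
            cv2.line(t,(k*4,0),(k*4,6 if k%50 else 14),(0,255,255),1)
        for k in range(0,h,10):
            cv2.line(t,(0,k*4),(6 if k%50 else 14,k*4),(0,255,255),1)
        tiles.append(t)
    cv2.imwrite(f"pics/crop_{n}.png",np.hstack(tiles))
```

```text
(no output)
```

View pics/crop_top.png

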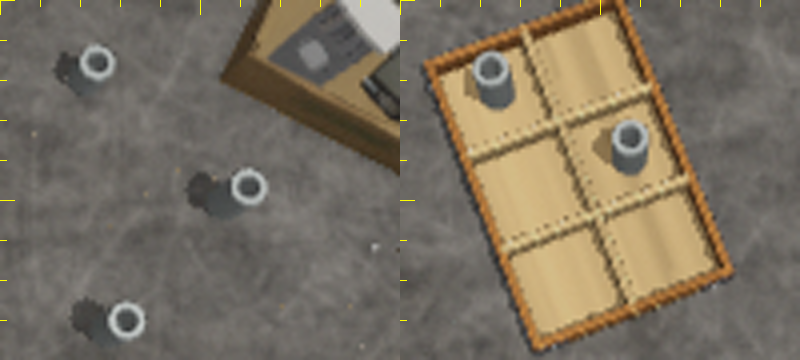

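View pics/crop_scene.png

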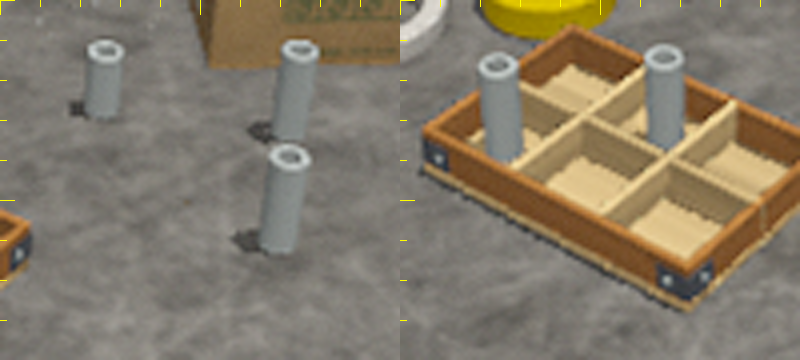

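In the top crop the pin rims are centred at (97,63), (249,187) and (127,321), and the crate pin rims at (91,69) and (231,137) in the right tile. In the scene crop they are at (106,51), (299,51) and (289,157), with crate pins at (98,66) and (264,59). The pin at (106,51) is visibly short. Next step is triangulating them.

```bash
cat > geo.py <<'E'
import numpy as np
from station import arm
def ray(P,uv):
    d=np.linalg.inv(P['camera_matrix'])@[uv[0],uv[1],1]; d=P['pose'][:3,:3]@(d*[1,-1,-1])
    return P['pose'][:3,3],d/np.linalg.norm(d)
def tri(rays):
    A=sum(np.eye(3)-np.outer(d,d) for o,d in rays); b=sum((np.eye(3)-np.outer(d,d))@o for o,d in rays)
    x=np.linalg.solve(A,b); return x,max(np.linalg.norm((np.eye(3)-np.outer(d,d))@(x-o)) for o,d in rays)
def at(P,uv,z):
    o,d=ray(P,uv); return o+d*(z-o[2])/d[2]
E
python3 - <<'E'
from geo import *
T,S=arm.camera_params("top"),arm.camera_params("scene")
f=lambda x,y,c,r:(c+(x+.5)/4-.5,r+(y+.5)/4-.5)
D={"p1":((97,63),(106,51),0),"p2":((249,187),(299,51),0),"p3":((127,321),(289,157),0),
"c":((91,69),(98,66),1),"d":((231,137),(264,59),1),"UL":((27,66),(23,130),1),"LL":((138,350),(288,268),1),"LR":((333,270),(428,156),1),"UR":((221,-5),(173,27),1)}
tw=[(300,150),(190,140)];sw=[(270,145),(170,165)]
for k,(a,b,i) in D.items():
    ta,sb=f(*a,*tw[i]),f(*b,*sw[i])
    x,e=tri([ray(T,ta),ray(S,sb)]); z=.066 if k[0]=='p' else .072 if k in'cd' else .034
    if k=='p1': z=.048
    print(k,x.round(4),round(e,4),at(T,ta,z)[:2].round(4),at(S,sb,z)[:2].round(4),np.hypot(*x[:2]).round(3))
C=np.mean([at(T,f(*D[k][0],190,140),.034)[:2] for k in("UL","LL","LR","UR")],0)
L=[at(T,f(*D[k][0],190,140),.034)[:2] for k in("UL","UR","LR","LL")]
v=L[3]-L[0]+L[2]-L[1]; w=L[1]-L[0]+L[2]-L[3]
ax=v/np.linalg.norm(v); print("crate",C,"lens",np.linalg.norm(v)/2,np.linalg.norm(w)/2,"yaw",np.degrees(np.arctan2(v[1],v[0])),np.degrees(np.arctan2(w[1],w[0])))
ay=np.array([-ax[1],ax[0]])
for n,(i,j) in enumerate([(-1,-1),(0,-1),(1,-1),(-1,1),(0,1),(1,1)]):
    q=C+ax*.066*i+ay*.033*j; print(n,q.round(4),np.hypot(*q).round(3))
E
```

```text
p1 [ 0.6353 -0.2686  0.0478] 0.0002 [ 0.6351 -0.2687] [ 0.6352 -0.2682] 0.69
p2 [ 0.5524 -0.3602  0.0643] 0.0007 [ 0.5516 -0.3603] [ 0.5509 -0.3577] 0.659
p3 [ 0.4664 -0.2806  0.0655] 0.0006 [ 0.466 -0.281] [ 0.4663 -0.2796] 0.544
c [0.6471 0.0188 0.0712] 0.0003 [0.6467 0.0185] [0.6463 0.0194] 0.647
d [ 0.6048 -0.0702  0.0698] 0.0004 [ 0.604  -0.0705] [ 0.6024 -0.0685] 0.609
UL [0.6593 0.0645 0.0326] 0.0014 [0.6582 0.0631] [0.6586 0.0661] 0.662
LL [ 0.4738 -0.0123  0.0329] 0.0012 [ 0.473  -0.0133] [ 0.4735 -0.0108] 0.474
LR [ 0.5281 -0.1382  0.021 ] 0.0001 [ 0.5261 -0.1374] [ 0.5151 -0.1291] 0.546
UR [ 0.7103 -0.0619  0.0314] 0.0014 [ 0.7087 -0.063 ] [ 0.7079 -0.0593] 0.713
crate [ 0.59147755 -0.03766222] lens 0.19875585164868997 0.13538770904941697 yaw -157.69999998791369 -67.51647830359734
0 [0.64   0.0179] 0.64
1 [ 0.579  -0.0071] 0.579
2 [ 0.5179 -0.0322] 0.519
3 [ 0.6651 -0.0432] 0.666
4 [ 0.604  -0.0682] 0.608
5 [ 0.5429 -0.0932] 0.551
```

Heights agree with the text: p1 is the reject at 0.048 m, p2 and p3 are full length, and the crate sizes fit. The pin_c and pin_d rims confirm the cell numbering. I'll take p3 to cell 2 and p2 to cell 5. First I swing left, clear of the post.

```bash
cat > togo.py <<'E'
import sys,numpy as np
from station import arm
from scipy.spatial.transform import Rotation as R
s=arm.get_state(); r=R.from_quat(s['orientation']); p=np.array(s['tool_pos'])
print('t',round(s['time'],2),'p',p.round(4),'y-dir',np.degrees(np.arctan2(*r.as_matrix()[[1,0],[1,1]])).round(1),'tilt',r.as_matrix()[:,2].round(3),'w',round(s['width'],4),'F',np.round(s['contact_force'],1),'g',s['grip_force'])
for a in sys.argv[1:]:
    q=np.array(eval(a)); print(a,'units',(r.inv().apply(q-p)/.03).round(2)); p=q
E
python3 togo.py "(.29,-.37,.20)" "(.4664,-.2806,.12)" "(.4664,-.2806,.034)"
```

```text
t 0.2 p [ 0.2871 -0.5827  0.2179] y-dir -63.8 tilt [-0.001  0.001 -1.   ] w 0.0931 F [0.6 0.7 0.7] g 0.0
(.29,-.37,.20) units [ 3.22 -6.31  0.61]
(.4664,-.2806,.12) units [ 6.59 -0.07  2.67]
(.4664,-.2806,.034) units [0.   0.   2.87]
```

```bash
python3 -m crank '[0,0,0,0.4,-0.8,0,1, 0,0,0,0.4,-0.8,0.1,1, 0,0,0,0.4,-0.8,0.1,1, 0,0,0,0.4,-0.8,0.1,1, 0,0,0,0.4,-0.8,0.1,1, 0,0,0,0.4,-0.8,0.1,1, 0,0,0,0.4,-0.8,0.1,1, 0,0,0,0.4,-0.7,0,1, 0,0,0,0,0,0,1]' | tail -c 600; python3 togo.py "(.4664,-.2806,.12)"
```

```text
time: 1.1
tool_pos: [0.2902, -0.3675, 0.2006]
orientation: [0.973, 0.229, 0.0, -0.002]
contact_force: [0.3, 0.5, -0.2]
width: 0.0928
grip_force: 0.0
t 1.1 p [ 0.2902 -0.3675  0.2006] y-dir -63.5 tilt [-0.001  0.003 -1.   ] w 0.0928 F [ 0.3  0.5 -0.2] g 0.0
(.4664,-.2806,.12) units [6.55 0.04 2.69]
```

```bash
python3 -m crank '[0,0,0,0.8,0,0.3,1, 0,0,0,0.8,0,0.3,1, 0,0,0,0.8,0,0.3,1, 0,0,0,0.8,0,0.3,1, 0,0,0,0.8,0,0.3,1, 0,0,0,0.8,0,0.4,1, 0,0,0,0.8,0,0.4,1, 0,0,0,0.6,0.04,0.4,1, 0,0,0,0.35,0,0,1, 0,0,0,0,0,0,1]' >/dev/null; python3 togo.py "(.4664,-.2806,.036)"
python3 - <<'E'
from geo import *
import cv2
P=arm.camera_params("wrist");I=arm.camera("wrist")[:,:,::-1].copy()
for p in[(.4664,-.2806,.066),(.4664,-.2806,0)]:
    c=P['pose'][:3,:3].T@(np.array(p)-P['pose'][:3,3]); u=P['camera_matrix']@(c*[1,-1,-1]); u/=u[2]; print(u)
    cv2.drawMarker(I,(int(u[0]),int(u[1])),(0,0,255))
cv2.imwrite("pics/w1.png",I)
E
```

```text
t 2.1 p [ 0.468  -0.2849  0.1195] y-dir -63.7 tilt [ 0.  0. -1.] w 0.093 F [-1.  -0.2 -0.4] g 0.0
(.4664,-.2806,.036) units [ 0.02 -0.15  2.78]
[249.42921427 208.54192241   1.        ]
[250.86845008 187.64656981   1.        ]
```

View pics/w1.png

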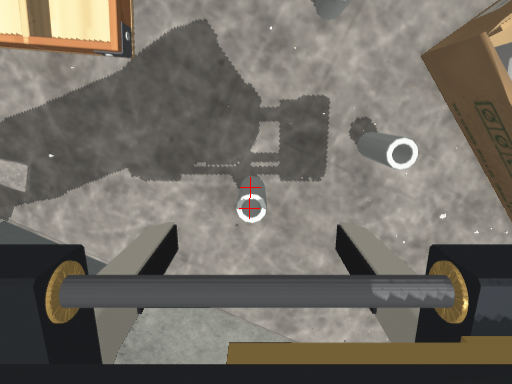

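The wrist view has the pin rim at (251,208), right on the predicted mark. The box stays well off to the right. Descending and gripping.

```bash
python3 -m crank '[0,0,0,0,-0.15,0.4,1, 0,0,0,0,0,0.6,1, 0,0,0,0,0,0.6,1, 0,0,0,0,0,0.6,1, 0,0,0,0,0,0.4,1, 0,0,0,0,0,0.2,1, 0,0,0,0,0,0,0.1, 0,0,0,0,0,0,0, 0,0,0,0,0,0,0, 0,0,0,0,0,0,0, 0,0,0,0,0,0,0, 0,0,0,0,0,0,0]' >/dev/null; python3 togo.py
```

```text
t 3.35 p [ 0.4648 -0.2813  0.0359] y-dir -63.8 tilt [ 0. -0. -1.] w 0.0495 F [ 0.4  0.1 -0.3] g 0.0
```

```bash
python3 -m crank '[0,0,0,0,0,0,0, 0,0,0,0,0,0,0, 0,0,0,0,0,0,0, 0,0,0,0,0,0,0, 0,0,0,0,0,0,0, 0,0,0,0,0,0,0]' >/dev/null; python3 togo.py "(.4664,-.2806,.16)" "(.5179,-.0322,.16)" "(.5179,-.0322,.042)"
```

```text
t 3.95 p [ 0.4647 -0.2813  0.0356] y-dir -63.8 tilt [ 0. -0. -1.] w 0.0236 F [ 0.8  0.4 -1.6] g 29.981115460395813
(.4664,-.2806,.16) units [ 0.06  0.   -4.15]
(.5179,-.0322,.16) units [ 5.2  -6.67 -0.  ]
(.5179,-.0322,.042) units [-0.   -0.    3.93]
```

Gripped at 30 N with width 23.6 mm. Now lifting, then going over cell 2.

```bash
python3 -m crank '[0,0,0,0,0,-0.3,0, 0,0,0,0,0,-0.8,0, 0,0,0,0,0,-1,0, 0,0,0,0,0,-1,0, 0,0,0,0,0,-0.5,0, 0,0,0,0.4,-0.5,0,0, 0,0,0,0.6,-0.8,0,0, 0,0,0,0.6,-0.8,0,0, 0,0,0,0.6,-0.8,0,0]' >/dev/null; python3 -m crank '[0,0,0,0.6,-0.8,0,0, 0,0,0,0.6,-0.8,0,0, 0,0,0,0.6,-0.8,0,0, 0,0,0,0.6,-0.7,0,0, 0,0,0,0.4,-0.4,0,0, 0,0,0,0,0,0,0, 0,0,0,0,0,0,0]' >/dev/null;  python3 togo.py "(.5179,-.0322,.0416)"
python3 - <<'E'
from geo import *
import cv2
cv2.imwrite("pics/w2.png",arm.camera("wrist")[:,:,::-1])
E
```

```text
t 5.55 p [ 0.5138 -0.0434  0.1438] y-dir -63.8 tilt [-0.001 -0.001 -1.   ] w 0.024 F [ 0.5 -0.9 -1.4] g 29.979212880134583
(.5179,-.0322,.0416) units [ 0.29 -0.28  3.41]
```

View pics/w2.png

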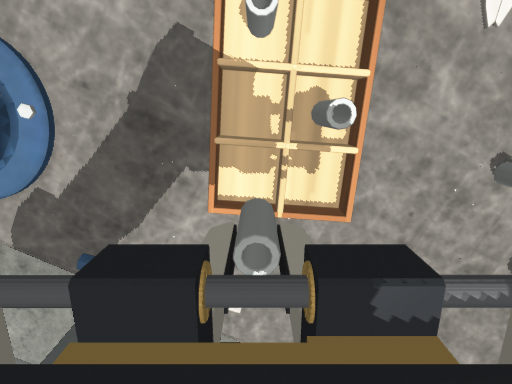

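The pin hangs upright at (257,230), over the crate's near-left cell, which is cell 2. Correcting by a few mm and descending, slowly at the end.

```bash
python3 -m crank '[0,0,0,0.29,-0.28,0,0, 0,0,0,0,0,0,0, 0,0,0,0,0,0.5,0, 0,0,0,0,0,0.7,0, 0,0,0,0,0,0.7,0, 0,0,0,0,0,0.7,0, 0,0,0,0,0,0.4,0, 0,0,0,0,0,0.15,0, 0,0,0,0,0,0.05,0, 0,0,0,0,0,0,0, 0,0,0,0,0,0,0]' >/dev/null;  python3 togo.py "(.5179,-.0322,.0416)"
```

```text
t 6.7 p [ 0.5192 -0.0314  0.0485] y-dir -63.8 tilt [ 0.002  0.    -1.   ] w 0.0236 F [-0.3  0.  -0.9] g 29.979372024536133
(.5179,-.0322,.0416) units [-0.05  0.01  0.23]
```

```bash
python3 -m crank '[0,0,0,0,0,0.05,0, 0,0,0,0,0,0.05,0, 0,0,0,0,0,0.04,0, 0,0,0,0,0,0.03,0, 0,0,0,0,0,0.03,0, 0,0,0,0,0,0,0, 0,0,0,0,0,0,0]' >/dev/null;  python3 togo.py "(.5179,-.0322,.0416)"
```

```text
t 7.4 p [ 0.5184 -0.0313  0.0416] y-dir -63.8 tilt [-0.  0. -1.] w 0.0236 F [ 0.4 -0.  -2.4] g 29.979426562786102
(.5179,-.0322,.0416) units [-0.03  0.02  0.  ]
```

```bash
for i in 1 2; do python3 -m crank '[0,0,0,0,0,0.02,0, 0,0,0,0,0,0.01,0, 0,0,0,0,0,0,0]' >/dev/null;  python3 togo.py; done
```

```text
t 7.7 p [ 0.5185 -0.0313  0.0416] y-dir -63.8 tilt [ 0.  0. -1.] w 0.0232 F [-0.9 -0.4  4.9] g 29.98792827129364
t 8.0 p [ 0.5186 -0.0313  0.0415] y-dir -63.8 tilt [ 0.001  0.    -1.   ] w 0.0236 F [-2.7 -0.4 10.8] g 29.994554221630096
```

Contact is confirmed on the floor. Easing off slightly, then opening to about 40 mm and lifting.

```bash
python3 -m crank '[0,0,0,0,0,-0.03,0, 0,0,0,0,0,0,0.45, 0,0,0,0,0,0,0.45, 0,0,0,0,0,0,0.45, 0,0,0,0,0,0,0.45, 0,0,0,0,0,0,0.45]' >/dev/null;  python3 togo.py; python3 -m crank '[0,0,0,0,0,-0.3,0.45, 0,0,0,0,0,-0.6,0.45, 0,0,0,0,0,-1,0.45, 0,0,0,0,0,-1,0.45, 0,0,0,0,0,-0.6,0.45, 0,0,0,0,0,0,0.8]'>/dev/null; python3 togo.py "(.552,-.3600,.15)"
```

```text
t 8.6 p [ 0.5184 -0.0313  0.0406] y-dir -63.8 tilt [-0.  0. -1.] w 0.0417 F [ 0.6 -0.1 -0.4] g 0.0
t 9.2 p [ 0.5205 -0.0314  0.1489] y-dir -63.8 tilt [ 0.007 -0.    -1.   ] w 0.0463 F [0.4 0.8 0.8] g 0.0
(.552,-.3600,.15) units [-3.9  10.29 -0.03]
```

```bash
python3 -m crank '[0,0,0,-0.36,0.9,0,0.8, 0,0,0,-0.36,0.95,0,0.8, 0,0,0,-0.36,0.95,0,0.8, 0,0,0,-0.36,0.95,0,0.8, 0,0,0,-0.36,0.95,0,0.8, 0,0,0,-0.36,0.95,0,0.8, 0,0,0,-0.36,0.95,0,0.8, 0,0,0,-0.36,0.95,0,0.8, 0,0,0,-0.36,0.95,0,0.8, 0,0,0,-0.36,0.95,0,0.8, 0,0,0,-0.3,0.84,0,0.8]'>/dev/null;  python3 -m crank '[0,0,1,0,0,0,1, 0,0,1,0,0,0,1, 0,0,1,0,0,0,1, 0,0,1,0,0,0,1, 0,0,1,0,0,0,1, 0,0,1,0,0,0,1, 0,0,1,0,0,0,1, 0,0,1,0,0,0,1, 0,0,0,0,0,0,1, 0,0,0,0,0,0,1]'>/dev/null; python3 togo.py "(.552,-.3600,.036)"
python3 - <<'E'
from geo import *
import cv2
P=arm.camera_params("wrist");I=arm.camera("wrist")[:,:,::-1].copy()
for p in[(.552,-.36,.066),(.552,-.36,0)]:
    c=P['pose'][:3,:3].T@(np.array(p)-P['pose'][:3,3]); u=P['camera_matrix']@(c*[1,-1,-1]); u/=u[2]; print(u)
    cv2.drawMarker(I,(int(u[0]),int(u[1])),(0,0,255))
cv2.imwrite("pics/w3.png",I)
E
```

```text
t 11.3 p [ 0.5495 -0.3595  0.1447] y-dir -111.6 tilt [-0.002  0.001 -1.   ] w 0.0932 F [0.1 0.9 0.1] g 0.0
(.552,-.3600,.036) units [ 0.09 -0.02  3.62]
[255.40070988 197.43195096   1.        ]
[255.57281238 180.2514962    1.        ]
```

View pics/w3.png

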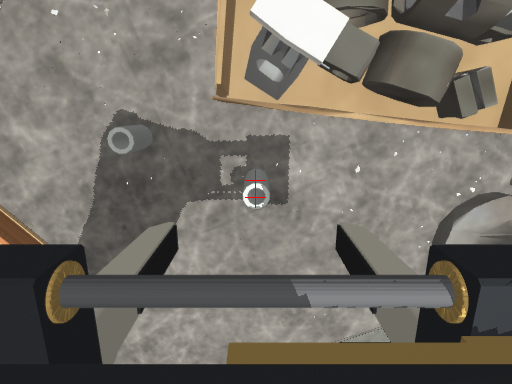

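The rim at (256,196) falls on the predicted mark, with fingers parallel to the box and clear of it. Descending and gripping.

```bash
python3 -m crank '[0,0,0,0.08,0,0.4,1, 0,0,0,0,0,0.7,1, 0,0,0,0,0,0.7,1, 0,0,0,0,0,0.7,1, 0,0,0,0,0,0.6,1, 0,0,0,0,0,0.4,1, 0,0,0,0,0,0.1,1, 0,0,0,0,0,0,0.1, 0,0,0,0,0,0,0, 0,0,0,0,0,0,0, 0,0,0,0,0,0,0, 0,0,0,0,0,0,0]' >/dev/null; python3 togo.py;python3 -m crank '[0,0,0,0,0,0,0, 0,0,0,0,0,0,0, 0,0,0,0,0,0,0, 0,0,0,0,0,0,0, 0,0,0,0,0,0,0, 0,0,0,0,0,0,0]' >/dev/null; python3 togo.py
```

```text
t 12.55 p [ 0.5524 -0.361   0.0383] y-dir -111.8 tilt [ 0.001 -0.    -1.   ] w 0.0569 F [-0.2  0.3  0.1] g 0.0
t 13.15 p [ 0.5522 -0.3608  0.0377] y-dir -111.8 tilt [-0.  0. -1.] w 0.0236 F [ 0.1  0.8 -0.7] g 29.96509552001953
```

```bash
python3 -m crank '[0,0,0,0,0,-0.3,0, 0,0,0,0,0,-0.8,0, 0,0,0,0,0,-1,0, 0,0,0,0,0,-1,0, 0,0,-0.5,0,0,-0.5,0, 0,0,-1,0,0,0,0, 0,0,-1,0,0,0,0, 0,0,-1,0,0,0,0, 0,0,-1,0,0,0,0, 0,0,-1,0,0,0,0, 0,0,-1,0,0,0,0, 0,0,-1,0,0,0,0]' >/dev/null; python3 -m crank '[0,0,-0.5,0,0,0,0, 0,0,0,0,0,0,0]'>/dev/null; python3 togo.py "(.5429,-.0932,.145)"
```

```text
t 14.55 p [ 0.5518 -0.3611  0.146 ] y-dir -63.8 tilt [-0.  0. -1.] w 0.023 F [ 0.3 -0.1 -1.9] g 29.962306916713715
(.5429,-.0932,.145) units [ 3.68 -8.14  0.04]
```

```bash
python3 -m crank '[0,0,0,0.2,-0.4,0,0, 0,0,0,0.4,-0.9,0,0, 0,0,0,0.4,-0.9,0,0, 0,0,0,0.4,-0.9,0,0, 0,0,0,0.4,-0.9,0,0, 0,0,0,0.4,-0.9,0,0, 0,0,0,0.4,-0.9,0,0, 0,0,0,0.4,-0.9,0,0, 0,0,0,0.4,-0.9,0,0, 0,0,0,0.28,-0.54,0,0, 0,0,0,0,0,0,0, 0,0,0,0,0,0,0]' >/dev/null; python3 togo.py "(.5429,-.0932,.0437)"
python3 - <<'E'
from geo import *
import cv2
cv2.imwrite("pics/w4.png",arm.camera("wrist")[:,:,::-1])
E
```

```text
t 15.75 p [ 0.5431 -0.0931  0.146 ] y-dir -63.7 tilt [ 0.    -0.001 -1.   ] w 0.0237 F [ 0.2 -0.  -1.5] g 29.962964057922363
(.5429,-.0932,.0437) units [-0.01 -0.    3.41]
```

View pics/w4.png

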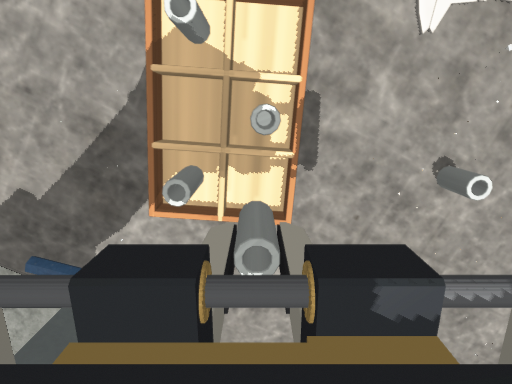

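The first pin stands upright in cell 2 (rim at (177,190)), and the carried pin is over the near-right cell, cell 5. Descending.

```bash
python3 -m crank '[0,0,0,0,0,0.5,0, 0,0,0,0,0,0.7,0, 0,0,0,0,0,0.7,0, 0,0,0,0,0,0.7,0, 0,0,0,0,0,0.4,0, 0,0,0,0,0,0.15,0, 0,0,0,0,0,0.08,0, 0,0,0,0,0,0.06,0, 0,0,0,0,0,0.04,0, 0,0,0,0,0,0.02,0, 0,0,0,0,0,0,0, 0,0,0,0,0,0,0]' >/dev/null;  python3 togo.py "(.5429,-.0932,.0437)"
```

```text
t 17.0 p [ 0.5434 -0.093   0.0456] y-dir -63.8 tilt [ 0.001  0.    -1.   ] w 0.0235 F [ 1.   0.3 -2.3] g 29.963188469409943
(.5429,-.0932,.0437) units [-0.02 -0.    0.06]
```

```bash
for i in 1 2 3; do python3 -m crank '[0,0,0,0,0,0.02,0, 0,0,0,0,0,0.01,0, 0,0,0,0,0,0,0]' >/dev/null;  python3 togo.py; done
```

```text
t 17.3 p [ 0.5432 -0.093   0.0443] y-dir -63.8 tilt [-0.  0. -1.] w 0.0233 F [-0.2  0.3 -1.5] g 29.96314376592636
t 17.6 p [ 0.5433 -0.093   0.0436] y-dir -63.8 tilt [ 0.  0. -1.] w 0.0235 F [ 0.4 -1.2 -0.1] g 29.96636599302292
t 17.9 p [ 0.5434 -0.0929  0.0435] y-dir -63.8 tilt [ 0.001  0.    -1.   ] w 0.0232 F [-1.4  0.6  5.9] g 29.97883290052414
```

Contact again. Releasing, lifting clear and checking.

```bash
python3 -m crank '[0,0,0,0,0,-0.01,0, 0,0,0,0,0,0,0.45, 0,0,0,0,0,0,0.45, 0,0,0,0,0,0,0.45, 0,0,0,0,0,0,0.45, 0,0,0,0,0,0,0.45]' >/dev/null;  python3 togo.py; python3 -m crank '[0,0,0,0,0,-0.3,0.45, 0,0,0,0,0,-0.6,0.45, 0,0,0,0,0,-1,0.45, 0,0,0,0,0,-1,0.45, 0,0,0,0,0,-1,0.45, 0,0,0,-0.8,0,-0.6,0.45, 0,0,0,-1,0,0,0.45, 0,0,0,-0.6,0,0,0.45, 0,0,0,0,0,0,0.45, 0,0,0,0,0,0,0.45]'>/dev/null; python3 togo.py;  python3 - <<'E'
from geo import *
import cv2
a=arm.camera("scene")[140:260,170:370,::-1];b=arm.camera("wrist")[:,:,::-1]
cv2.imwrite("pics/end.png",np.vstack([cv2.resize(a,(500,300)),cv2.resize(b,(500,300))]))
E
```

```text
t 18.5 p [ 0.5432 -0.093   0.0427] y-dir -63.8 tilt [-0.  0. -1.] w 0.042 F [ 0.2 -0.5 -0.6] g 0.0
t 19.5 p [ 0.4794 -0.1246  0.1785] y-dir -63.8 tilt [ 0.002  0.    -1.   ] w 0.0419 F [-0.1  0.5  0.8] g 0.0
```

View pics/end.png

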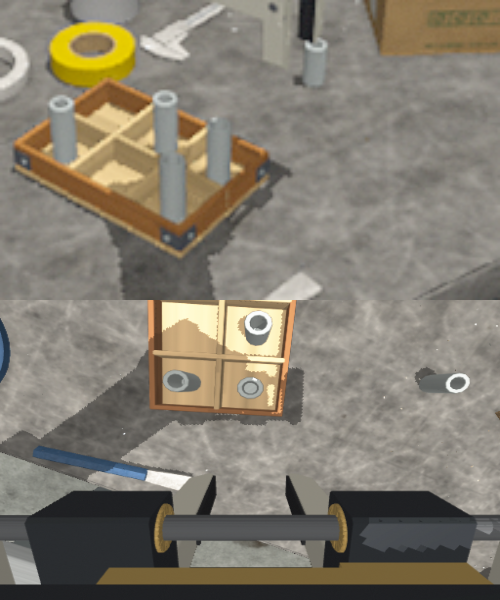

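All four pins stand upright in separate cells. The new ones are at (173,185) and (219,150) in the scene tile. The reject still stands on the bench at (315,62), and the gripper is clear.

```bash
python3 -c "
from station import arm
print(arm.hand_in())"
```

```text
the job is handed in; nothing more can be done
None
```

Both full-length pins now stand upright in empty cells 2 and 5, each eased down to light floor contact before release; the reject, crate pins and piston were left alone, and the job was handed in at about 20 s.

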